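Put away the bench-top bottles, jars and cooling block

TASK

Clear up after the run: stand the two amber purple-capped bottles in the purple tray and the two white orange-lidded jars in the orange tray, one to a bay, and put the aluminium cooling block in the green tray, flat on its floor with its holes up. Keep all five upright the whole time, never tipping one over, and leave the black rotor and the petri dish where they are.

Things in the scene. Friction and masses are not known exactly. Their poses are not given: they have to be found in the camera images.
- bottle_plain: Amber bottle standing upright, white label band, plain purple cap. Body diameter 36 mm up to 56 mm above its foot, shoulder, then the cap, 28 mm in diameter, from 62 mm to its top at 80 mm. About 70 g. Origin: centre of its underside; z up its axis.
- bottle_dot: Amber bottle standing upright, white label band, purple cap with a 12 mm white dot on top. Body diameter 36 mm up to 56 mm above its foot, shoulder, then the cap, 28 mm in diameter, from 62 mm to its top at 80 mm. About 70 g. Origin: centre of its underside; z up its axis.
- jar_plain: Squat white jar standing upright, plain orange lid. Body diameter 46 mm up to 44 mm, then the lid, 44 mm in diameter, up to 55 mm. About 80 g. Origin: centre of its underside; z up its axis.
- jar_dot: Squat white jar standing upright, orange lid with a 14 mm white dot on top. Body diameter 46 mm up to 44 mm, then the lid, 44 mm in diameter, up to 55 mm. About 80 g. Origin: centre of its underside; z up its axis.
- cooling_block: Aluminium block for cooling small tubes, 48 x 64 x 50 mm (its x, y, z), with 3 x 4 dark holes drawn on top. About 300 g. Origin: centre of its underside; y along its longer side, z up.
- tray_purple: Purple plastic tray, open on top, fixed to the bench, for the two bottles. Outside 66 x 128 x 16 mm (x, y, height); floor and walls 4 mm thick, the floor's upper face 4 mm and the rims 16 mm above the bench. Two equal bays side by side along its y axis, each 58 x 58 mm inside (x, y), bay centres at y = +31 and -31 mm, x = 0, with a 4 mm wall between them. Origin: centre of the tray's underside on the bench; its y axis runs along its longer side.
- tray_orange: Orange plastic tray, open on top, fixed to the bench, for the two jars. Outside 76 x 144 x 16 mm (x, y, height); floor and walls 4 mm thick, the floor's upper face 4 mm and the rims 16 mm above the bench. Two equal bays side by side along its y axis, each 68 x 66 mm inside (x, y), bay centres at y = +35 and -35 mm, x = 0, with a 4 mm wall between them. Origin: centre of the tray's underside on the bench; its y axis runs along its longer side.
- tray_green: Green plastic tray, open on top, fixed to the bench, for the cooling block. Outside 80 x 96 x 16 mm (x, y, height); floor and walls 4 mm thick, the floor's upper face 4 mm and the rims 16 mm above the bench. One bay, 72 x 88 mm inside (x, y), centred on the origin; the block lies in it with its longer side along the tray's longer side. Origin: centre of the tray's underside on the bench; its y axis runs along its longer side.
- rotor: Bystander: black centrifuge rotor with a ring of small white tubes, loose on the bench, diameter 76 mm, 32 mm high. Origin: centre of its underside. Not to be moved.
- dish: Bystander: closed clear petri dish with a yellowish layer inside, loose on the bench, diameter 60 mm, 15 mm high. Origin: centre of its underside. Not to be moved.
Not all that is in view belongs to the job. Leave any pink look-alike of the tray_orange alone. Several things have the shape of the tray_purple; the one meant has the colours described above.

How it is judged:
By the outcome, as a careful person would: the job done as asked, in the order asked, and still so for the second after the job is handed in, with the robot touching nothing.
It also fails if it takes over 128 s, if anything falls off the work surface, if the arm or the gripper's body presses on something with over 40 N, if the wrist force passes 120 N, or if a joint passes its speed limit or range.

ROBOT

A 6-joint arm with a two-finger parallel gripper is mounted at the origin on the work surface. World frame = base frame: x ahead of the robot, y to its left, z up, the work surface at z = 0. Lengths are in mm, angles in rad, forces in N, time in s.
With the tool pointing down it reaches from about 300 to 775 mm from the base axis. Payload 14.6 kg.
Tool frame: the origin (TCP) lies at the very end of the fingers, on their centre line; the grasp point (between the pads) lies 19 mm behind it; z points along the fingers, y is the line along which they close (so a half turn about z gives the same grasp; the last joint's range is limited). The gripper opens to 94 mm and grips with 3 to 60 N. Pads are 16 mm wide; open, the fingers measure 119 mm over their backs; the gripper's body (75 mm by 177 mm) begins 78 mm behind the grasp point.
Start: joints at [-1.287, 0.3, 1.521, -0, 1.321, -0.067], TCP at [189, -516.496, 205.446] pointing down, gripper open.
Joint ranges: [-3.03, 3.03], [-0.79, 2.21], [0.23, 2.52], [-1.04, 4.18], [0, 3.07], [-2.55, 2.55]. Speed limits (rad/s): [2.22, 2.22, 2.57, 3.14, 3.14, 3.14].

INTERFACE

Orientations are given as [roll, pitch, yaw] about the fixed x, y, z axes, in that order (R = Rz(yaw) Ry(pitch) Rx(roll)).
In Python, from cell import manip, camera, get_calibration gives the robot as it stands.
- The arm moves only by the tool arm_command, never from a script. Its argument "targets" is a list of rows, each an object of numbers: "hand": the opening, from -1 (shut) to 1 (fully open), so that 0 is half open; "x", "y", "z": the shift along the tool's x, y, z in m; "yaw": the turn about the tool's z in rad. In form: [{"hand": .., "x": .., "y": .., "z": .., "yaw": ..}, ...]. A call has 1 to 10 rows; each row shifts and turns the commanded pose from where the row before left it, along the tool's axes as they then stand; what a row does not reach is not made up. A row lasts 1/10 s, in which the tool goes at most 50 mm and 8.59 degrees, less where a joint would pass 70% of its speed; a pose out of reach is approached as far as the arm can. A call is refused whole if a number of a shift passes 0.05 or a number of a turn 0.15, either way. A call with a gripper value outside its range is refused whole. The fingers move at their own pace and stop on an object; "newtons" is the grip in N (left out, the last holds). Time passes only in rows, so rows that do not move let the fingers close. It gives the time, the measured TCP pose, the force, the opening and the grip force at its end, in the units of the state.
- manip.read_state(): the state, without advancing time (a new reading comes with each control period).
- camera(name): name is "scene" or "top" or "wrist"; returns the picture (420x560x3 uint8, red, green, blue); there is no depth.
- get_calibration(name): a dict with "K" (3x3 intrinsics, pixels), "cam_to_world" (4x4, takes a point from camera to world coordinates). Camera axes: x right, y up, looking along -z (the intrinsics and any distortion apply to the point x, -y, -z); pixel columns grow to the right and rows downward; lengths in mm; the calibration is good to about 2 mm. A picture is of the moment at which its call begins: read the wrist's pose just before it. get_calibration takes no time and is no camera call; for the wrist camera it gives the pose at the moment of the call.
- manip.sign_off(): hands the job in; it is judged then, once.
The state is a dict: "clock": time; "joints": joint angles; "qd": joint speeds; "effort": joint torques, N m; "eef_pos": TCP position; "eef_rot": TCP orientation; "wrist_force": force on the tool from outside, world axes, zero at the start; "moment": the same for the moment, N m; "finger_gap": finger opening in mm; "finger_force": force on a finger pad.
Only numpy, scipy, OpenCV 4.12 (cv2) and the standard library are available. Lean on these libraries where they do the work, as an engineer would, in place of code of your own. Each camera call takes 0.05 s, during which the arm holds its last target. There are 200 camera calls.

## Working session

There is one attempt and no reset: what is moved stays moved. The work goes in short steps, Python scripts to look and compute and a tool call to move; the robot and the scene stay as the last step left them, time stands still between calls to the robot, and variables do not carry over. Pictures are saved under pics/ and viewed, at most 14 in all, crops included, and the job is handed in when it is done.

Besides the shell and the picture viewer there is one more tool, called after "Emit:" as name([rows], argument=value, ...), one row to a line, values as JSON. arm_command: Moves the arm, as the interface text tells. Its arguments: {"type":"object","properties":{"targets":{"type":"array"},"newtons":{"type":"number"}},"required":["targets"]}

```bash
mkdir -p pics; ls; python3 - <<'E'
from cell import manip,camera,get_calibration
import cv2
for n in("top","scene"):
    cv2.imwrite(f"pics/{n}0.png",camera(n)[...,::-1]); c=get_calibration(n); print(n,c)
s=manip.read_state(); print(s)
E
```

```text
pics
top {'K': array([[384.8933866 ,   0.        , 279.09005805],
       [  0.        , 384.8933866 , 210.49692578],
       [  0.        ,   0.        ,   1.        ]]), 'cam_to_world': array([[-1.36870635e-02,  9.93725419e-01, -1.11006554e-01,
         3.90411508e+02],
       [-9.99881325e-01, -1.28170256e-02,  8.54755925e-03,
         1.10741900e+02],
       [ 7.07115305e-03,  1.11110372e-01,  9.93782916e-01,
         9.29066691e+02],
       [ 0.00000000e+00,  0.00000000e+00,  0.00000000e+00,
         1.00000000e+00]])}
scene {'K': array([[521.99614195,   0.        , 275.8136384 ],
       [  0.        , 521.99614195, 197.25331963],
       [  0.        ,   0.        ,   1.        ]]), 'cam_to_world': array([[-3.71476276e-01, -6.19486771e-01,  6.91550083e-01,
         1.25696707e+03],
       [ 9.28198616e-01, -2.30726353e-01,  2.91912107e-01,
         4.25058938e+02],
       [-2.12768601e-02,  7.50334252e-01,  6.60716130e-01,
         7.79542624e+02],
       [ 0.00000000e+00,  0.00000000e+00,  0.00000000e+00,
         1.00000000e+00]])}
{'clock': 0.1, 'joints': array([-1.28661374e+00,  3.00404419e-01,  1.52150251e+00,  4.92495794e-06,
        1.32070201e+00, -6.66431103e-02]), 'qd': array([-4.47800642e-05, -3.03840250e-04, -2.18825334e-03,  5.72430180e-04,
       -5.99410034e-04,  4.17401764e-04]), 'effort': array([ 2.19772287e-04, -5.32644296e+01, -3.53284335e+01,  7.08144461e-02,
        2.35041976e-02, -4.07188190e-05]), 'eef_pos': array([ 188.93203719, -516.28701795,  204.95614568]), 'eef_rot': array([-3.14057894e+00, -7.24380798e-05,  3.50824443e-01]), 'wrist_force': array([-0.09232759, -0.5654408 , -0.13513444]), 'moment': array([-0.00257806, -0.01424444, -0.00405438]), 'finger_force': 0.0, 'finger_gap': 94.17446557757744}
```

View pics/top0.png

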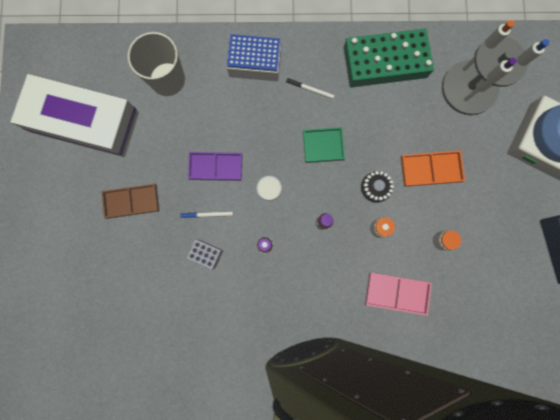

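View pics/scene0.png

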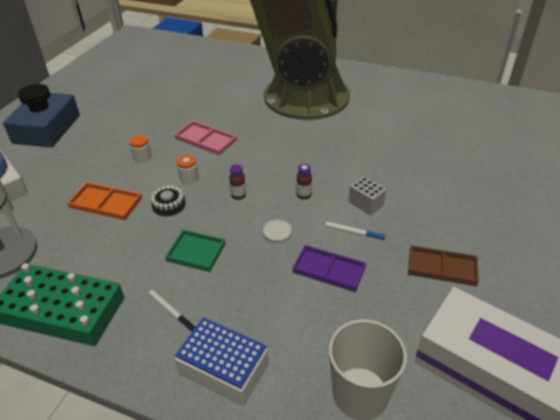

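Candidates, top view pixels:
- **Bottles:** dot (264,244) and plain (326,221).
- **Jars:** dot (385,227) and plain (451,240).
- **Block:** (205,254); the blue tube rack at (254,52) isn't it.
- **Purple tray:** (215,166); the brown one at (130,201) is a look-alike.
- **Orange tray:** (433,168); the pink one at (399,294) is a look-alike.
- **Green tray:** (323,145); the green rack at (389,57) isn't it.

I'll check these in close crops.

```bash
cat > h.py <<'E'
import numpy as np
from cell import manip,camera,get_calibration
def px2w(c,u,v,z):
    K,T=c["K"],c["cam_to_world"]
    r=np.linalg.solve(K,[u,v,1.]); d=T[:3,:3]@[r[0],-r[1],-r[2]]; o=T[:3,3]
    return (o+d*(z-o[2])/d[2])
def w2px(c,p):
    T=c["cam_to_world"]; q=T[:3,:3].T@(np.array(p,float)-T[:3,3]); q=c["K"]@[q[0],-q[1],-q[2]]
    return q[:2]/q[2]
E
python3 - <<'E'
import cv2
im=cv2.imread("pics/top0.png")
# crops 4x, pixel=(off+p/4)
cv2.imwrite("pics/cA.png",cv2.resize(im[125:275,180:350],None,fx=4,fy=4,interpolation=cv2.INTER_CUBIC))
cv2.imwrite("pics/cB.png",cv2.resize(im[120:260,300:480],None,fx=4,fy=4,interpolation=cv2.INTER_CUBIC))
E
```

```text
(no output)
```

View pics/cA.png

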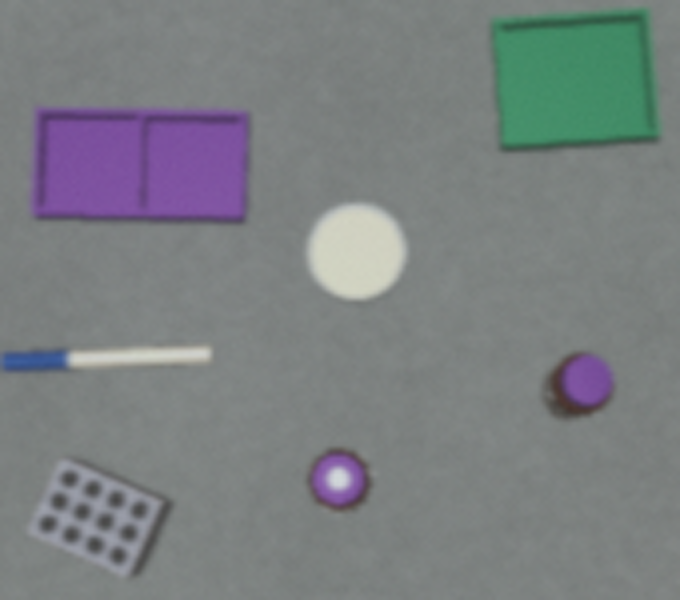

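View pics/cB.png

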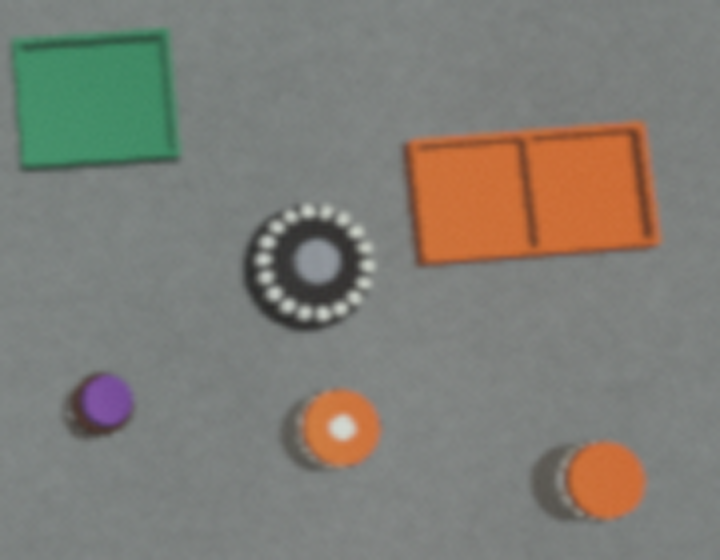

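The crops confirm the choices:
- **Crop A:** purple tray (142,163), green tray (575,79), white-dotted purple cap (339,480), plain purple cap (587,380), grey block (98,517).
- **Crop B:** orange tray (532,194), dotted lid (342,428), plain lid (606,480), rotor (311,266).

```bash
cat > m.py <<'E'
from h import *
c=get_calibration("top")
A=lambda u,v:(180+u/4-.375,125+v/4-.375); B=lambda u,v:(300+u/4-.375,120+v/4-.375)
def quad(n,f,P,z):
    W=np.array([px2w(c,*f(*p),z)[:2] for p in P]); m=W.mean(0)
    e1=(W[1]+W[2]-W[0]-W[3])/2; e2=(W[3]+W[2]-W[0]-W[1])/2
    print(n,m.round(1),"sides",np.hypot(*e1).round(1),np.hypot(*e2).round(1),"ang1 deg",np.degrees(np.arctan2(e1[1],e1[0])).round(1),np.degrees(np.arctan2(e2[1],e2[0])).round(1))
    return m,e1/np.hypot(*e1)
m,e=quad("purple",A,[(37,108),(249,112),(246,221),(34,217)],16); print(" bays",(m-31*e).round(1),(m+31*e).round(1))
m,e=quad("orange",B,[(405,142),(643,123),(659,244),(420,266)],16); print(" bays",(m-35*e).round(1),(m+35*e).round(1))
quad("green",A,[(493,18),(648,10),(659,138),(501,150)],16)
quad("block",A,[(65,457),(163,500),(130,577),(28,533)],50)
for n,f,p,z in [("bdot",A,(339,480),80),("bplain",A,(587,380),80),("jdot",B,(342,428),55),("jplain",B,(606,480),55),("dish",A,(357,251),15),("rotor",B,(316,261),32)]:
    print(n,px2w(c,*f(*p),z)[:2].round(1))
s=get_calibration("scene")
for n,(u,v),z in [("bdot",(305,169),80),("bplain",(237,171),80),("jdot",(187,161),55),("jplain",(139,141),55)]: print("scene",n,px2w(s,u,v,z)[:2].round(1))
E
python3 m.py
```

```text
purple [603.3 256.2] sides 127.9 67.1 ang1 deg -91.8 178.7
 bays [604.3 287.2] [602.3 225.2]
orange [ 591.3 -270.6] sides 146.1 75.9 ang1 deg -85.7 -176.2
 bays [ 588.7 -235.7] [ 593.9 -305.5]
green [653.3  -7.4] sides 95.7 81.3 ang1 deg -86.9 -177.4
block [392.1 275.3] sides 62.1 47.0 ang1 deg -114.0 155.6
bdot [410.2 136.8]
bplain [463.6  -1.1]
jdot [ 447.9 -137.9]
jplain [ 416.4 -286.9]
dish [548.8 126.7]
rotor [ 548.6 -133.4]
scene bdot [417.2 140.8]
scene bplain [474.5   5.7]
scene jdot [ 452.9 -132.9]
scene jplain [ 423.1 -281.5]
```

Emit:
arm_command([
  {"yaw": -0.136},
  {"yaw": -0.136},
  {"yaw": -0.136},
  {"yaw": -0.136},
  {"yaw": -0.136},
  {"yaw": -0.136},
  {"yaw": -0.136},
  {"yaw": -0.136},
  {"yaw": -0.132},
  {},
], newtons=15)

```text
schema error: expected keys hand, x, y, z, yaw
```

Emit:
arm_command([
  {"x": 0.036, "y": 0.012},
  {"x": 0.036, "y": 0.012},
  {"x": 0.036, "y": 0.012},
  {"x": 0.036, "y": 0.012},
  {"x": 0.036, "y": 0.012},
  {"x": 0.036, "y": 0.012},
  {"x": 0.036, "y": 0.012},
  {"x": 0.036, "y": 0.012},
  {"x": 0.036, "y": 0.012},
  {"x": 0.036, "y": 0.012},
])

```text
schema error: expected keys hand, x, y, z, yaw
```

Emit:
arm_command([
  {"x": 0.036, "y": 0.012},
  {"x": 0.036, "y": 0.012},
  {"x": 0.036, "y": 0.012},
  {"x": 0.036, "y": 0.012},
  {"x": 0.036, "y": 0.012},
  {"x": 0.036, "y": 0.012},
  {"x": 0.036, "y": 0.012},
  {"x": 0.036, "y": 0.012},
  {},
  {},
])

```text
schema error: expected keys hand, x, y, z, yaw
```

All keys are required in every row.

Emit:
arm_command([
  {"hand": 1, "x": 0, "y": 0, "z": 0, "yaw": -0.136},
  {"hand": 1, "x": 0, "y": 0, "z": 0, "yaw": -0.136},
  {"hand": 1, "x": 0, "y": 0, "z": 0, "yaw": -0.136},
  {"hand": 1, "x": 0, "y": 0, "z": 0, "yaw": -0.136},
  {"hand": 1, "x": 0, "y": 0, "z": 0, "yaw": -0.136},
  {"hand": 1, "x": 0, "y": 0, "z": 0, "yaw": -0.136},
  {"hand": 1, "x": 0, "y": 0, "z": 0, "yaw": -0.136},
  {"hand": 1, "x": 0, "y": 0, "z": 0, "yaw": -0.136},
  {"hand": 1, "x": 0, "y": 0, "z": 0, "yaw": -0.132},
  {"hand": 1, "x": 0, "y": 0, "z": 0, "yaw": 0},
], newtons=15)

```text
clock: 1.1
eef_pos: [188.9, -516.4, 205.1]
eef_rot: [-3.141, -0.001, 1.573]
wrist_force: [0.4, -0.7, -0.4]
finger_gap: 94.0
finger_force: 0.0
```

Emit:
arm_command([
  {"hand": 1, "x": 0.036, "y": 0.012, "z": 0, "yaw": 0},
  {"hand": 1, "x": 0.036, "y": 0.012, "z": 0, "yaw": 0},
  {"hand": 1, "x": 0.036, "y": 0.012, "z": 0, "yaw": 0},
  {"hand": 1, "x": 0.036, "y": 0.012, "z": 0, "yaw": 0},
  {"hand": 1, "x": 0.036, "y": 0.012, "z": 0, "yaw": 0},
  {"hand": 1, "x": 0.036, "y": 0.012, "z": 0, "yaw": 0},
  {"hand": 1, "x": 0.036, "y": 0.012, "z": 0, "yaw": 0},
  {"hand": 1, "x": 0.036, "y": 0.012, "z": 0, "yaw": 0},
  {"hand": 1, "x": 0.036, "y": 0.012, "z": 0, "yaw": 0},
  {"hand": 1, "x": 0.036, "y": 0.012, "z": 0, "yaw": 0},
])

```text
clock: 2.1
eef_pos: [309.1, -155.0, 205.5]
eef_rot: [3.141, 0.0, 1.566]
wrist_force: [0.8, 0.5, -0.4]
finger_gap: 94.1
finger_force: 0.0
```

Emit:
arm_command([
  {"hand": 1, "x": 0.036, "y": 0.012, "z": 0, "yaw": 0},
  {"hand": 1, "x": 0.036, "y": 0.012, "z": 0, "yaw": 0},
  {"hand": 1, "x": 0.036, "y": 0.012, "z": 0, "yaw": 0},
  {"hand": 1, "x": 0.036, "y": 0.012, "z": 0, "yaw": 0},
  {"hand": 1, "x": 0.036, "y": 0.012, "z": 0, "yaw": 0},
  {"hand": 1, "x": 0.036, "y": 0.012, "z": 0, "yaw": 0},
  {"hand": 1, "x": 0.036, "y": 0.012, "z": 0, "yaw": 0},
  {"hand": 1, "x": 0.036, "y": 0.012, "z": 0, "yaw": 0},
  {"hand": 1, "x": 0, "y": 0, "z": 0, "yaw": 0},
  {"hand": 1, "x": 0, "y": 0, "z": 0, "yaw": 0},
])

```text
clock: 3.1
eef_pos: [404.7, 131.8, 205.1]
eef_rot: [-3.141, 0.0, 1.569]
wrist_force: [0.5, 0.2, -0.4]
finger_gap: 93.9
finger_force: 0.0
```

```bash
python3 - <<'E'
from h import *
import cv2
c=get_calibration("wrist"); im=camera("wrist")
cv2.imwrite("pics/w1.png",im[...,::-1]); print(c["cam_to_world"].round(2)); print(w2px(c,(410.2,136.8,80)),w2px(c,(410.2,136.8,0)), manip.read_state()["eef_pos"])
np.save("w1.npy",c)
E
```

```text
[[ 1.0000e+00  0.0000e+00  0.0000e+00  4.0361e+02]
 [-0.0000e+00  9.7000e-01  2.4000e-01  2.0078e+02]
 [-0.0000e+00 -2.4000e-01  9.7000e-01  3.8379e+02]
 [ 0.0000e+00  0.0000e+00  0.0000e+00  1.0000e+00]]
[285.75695096 202.07605733] [284.4077054  188.74356632] [404.71122573 131.15729923 205.22864397]
```

View pics/w1.png

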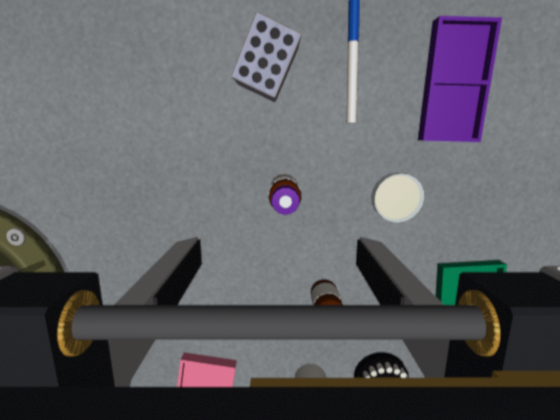

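The wrist view shows the dotted cap at (285,201). The prediction from the top camera was (286,202), so they agree. I'll descend now, TCP to z=25, and grip.

Emit:
arm_command([
  {"hand": 1, "x": 0.0055, "y": 0.0055, "z": 0.02, "yaw": 0},
  {"hand": 1, "x": 0, "y": 0, "z": 0.04, "yaw": 0},
  {"hand": 1, "x": 0, "y": 0, "z": 0.04, "yaw": 0},
  {"hand": 1, "x": 0, "y": 0, "z": 0.04, "yaw": 0},
  {"hand": 1, "x": 0, "y": 0, "z": 0.03, "yaw": 0},
  {"hand": 1, "x": 0, "y": 0, "z": 0.01, "yaw": 0},
  {"hand": 1, "x": 0, "y": 0, "z": 0, "yaw": 0},
  {"hand": 1, "x": 0, "y": 0, "z": 0, "yaw": 0},
  {"hand": -0.1, "x": 0, "y": 0, "z": 0, "yaw": 0},
  {"hand": -0.5, "x": 0, "y": 0, "z": 0, "yaw": 0},
])

```text
clock: 4.15
eef_pos: [411.2, 137.1, 26.6]
eef_rot: [3.14, -0.0, 1.571]
wrist_force: [0.6, -0.2, 0.1]
finger_gap: 81.3
finger_force: 0.0
```

Emit:
arm_command([
  {"hand": -1, "x": 0, "y": 0, "z": 0, "yaw": 0},
  {"hand": -1, "x": 0, "y": 0, "z": 0, "yaw": 0},
  {"hand": -1, "x": 0, "y": 0, "z": 0, "yaw": 0},
  {"hand": -1, "x": 0, "y": 0, "z": 0, "yaw": 0},
  {"hand": -1, "x": 0, "y": 0, "z": 0, "yaw": 0},
])

```text
clock: 4.65
eef_pos: [410.5, 137.0, 25.4]
eef_rot: [-3.142, 0.0, 1.571]
wrist_force: [0.3, 0.1, 0.7]
finger_gap: 41.4
finger_force: 0.0
```

Emit:
arm_command([
  {"hand": -1, "x": 0, "y": 0, "z": 0, "yaw": 0},
  {"hand": -1, "x": 0, "y": 0, "z": 0, "yaw": 0},
  {"hand": -1, "x": 0, "y": 0, "z": 0, "yaw": 0},
  {"hand": -1, "x": 0, "y": 0, "z": 0, "yaw": 0},
])

```text
clock: 5.05
eef_pos: [410.5, 137.0, 25.4]
eef_rot: [-3.142, -0.0, 1.571]
wrist_force: [-0.1, 0.0, -1.4]
finger_gap: 35.3
finger_force: 15.0
```

Emit:
arm_command([
  {"hand": -1, "x": 0, "y": 0, "z": -0.01, "yaw": 0},
  {"hand": -1, "x": 0, "y": 0, "z": -0.025, "yaw": 0},
  {"hand": -1, "x": 0, "y": 0, "z": -0.03, "yaw": 0},
  {"hand": -1, "x": 0, "y": 0, "z": -0.03, "yaw": 0},
  {"hand": -1, "x": 0, "y": 0, "z": -0.015, "yaw": 0},
  {"hand": -1, "x": 0, "y": 0, "z": 0, "yaw": 0},
])

```text
clock: 5.65
eef_pos: [411.4, 137.2, 137.8]
eef_rot: [3.138, -0.001, 1.571]
wrist_force: [0.0, -0.4, -0.9]
finger_gap: 35.4
finger_force: 15.0
```

Emit:
arm_command([
  {"hand": -1, "x": 0.01, "y": 0.0135, "z": 0, "yaw": 0},
  {"hand": -1, "x": 0.02, "y": 0.025, "z": 0, "yaw": 0},
  {"hand": -1, "x": 0.02, "y": 0.025, "z": 0, "yaw": 0},
  {"hand": -1, "x": 0.02, "y": 0.025, "z": 0, "yaw": 0},
  {"hand": -1, "x": 0.02, "y": 0.025, "z": 0, "yaw": 0},
  {"hand": -1, "x": 0.02, "y": 0.025, "z": 0, "yaw": 0},
  {"hand": -1, "x": 0.02, "y": 0.025, "z": 0, "yaw": 0},
  {"hand": -1, "x": 0.015, "y": 0.02, "z": 0, "yaw": 0},
  {"hand": -1, "x": 0.005, "y": 0.01, "z": 0, "yaw": 0},
  {"hand": -1, "x": 0, "y": 0, "z": 0, "yaw": 0},
])

```text
clock: 6.65
eef_pos: [604.1, 287.2, 133.5]
eef_rot: [-3.14, 0.001, 1.571]
wrist_force: [-1.0, 0.6, -1.2]
finger_gap: 35.4
finger_force: 15.0
```

```bash
python3 - <<'E'
from h import *
import cv2
c=get_calibration("wrist"); im=camera("wrist")
cv2.imwrite("pics/w2.png",im[...,::-1]); s=manip.read_state(); print(s["eef_pos"],s["eef_rot"],s["finger_gap"],s["finger_force"])
for p in [(604.3,287.2,16),(604.3,287.2,4)]: print(w2px(c,p))
E
```

```text
[603.54624083 286.84461111 133.84855906] [-3.13955533e+00  8.27468930e-04  1.57090417e+00] 35.46799352491305 14.998892167568556
[280.58669114 208.76468163]
[280.54202983 206.05454599]
```

View pics/w2.png

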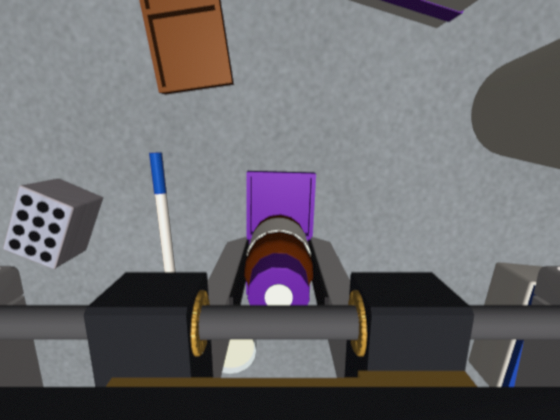

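The bay is centred at column 281, as predicted. I'll lower the bottle, release it and retreat.

Emit:
arm_command([
  {"hand": -1, "x": 0, "y": 0, "z": 0.02, "yaw": 0},
  {"hand": -1, "x": 0, "y": 0, "z": 0.03, "yaw": 0},
  {"hand": -1, "x": 0, "y": 0, "z": 0.03, "yaw": 0},
  {"hand": -1, "x": 0, "y": 0, "z": 0.015, "yaw": 0},
  {"hand": -1, "x": 0, "y": 0, "z": 0.006, "yaw": 0},
  {"hand": -1, "x": 0, "y": 0, "z": 0.0025, "yaw": 0},
  {"hand": -1, "x": 0, "y": 0, "z": 0, "yaw": 0},
  {"hand": -1, "x": 0, "y": 0, "z": 0, "yaw": 0},
])

```text
clock: 7.5
eef_pos: [604.5, 287.2, 33.3]
eef_rot: [3.14, -0.001, 1.571]
wrist_force: [1.0, -0.7, 0.1]
finger_gap: 35.5
finger_force: 15.0
```

Emit:
arm_command([
  {"hand": -1, "x": 0, "y": 0, "z": 0.003, "yaw": 0},
  {"hand": -1, "x": 0, "y": 0, "z": 0, "yaw": 0},
  {"hand": -1, "x": 0, "y": 0, "z": 0, "yaw": 0},
])

```text
clock: 7.8
eef_pos: [604.4, 287.2, 29.5]
eef_rot: [3.141, -0.0, 1.571]
wrist_force: [1.8, 0.4, 2.2]
finger_gap: 35.3
finger_force: 15.0
```

Emit:
arm_command([
  {"hand": 0.7, "x": 0, "y": 0, "z": 0, "yaw": 0},
  {"hand": 0.7, "x": 0, "y": 0, "z": 0, "yaw": 0},
  {"hand": 0.7, "x": 0, "y": 0, "z": 0, "yaw": 0},
  {"hand": 0.7, "x": 0, "y": 0, "z": 0, "yaw": 0},
  {"hand": 0.7, "x": 0, "y": 0, "z": 0, "yaw": 0},
  {"hand": 0.7, "x": 0, "y": 0, "z": -0.02, "yaw": 0},
  {"hand": 0.7, "x": 0, "y": 0, "z": -0.04, "yaw": 0},
  {"hand": 0.7, "x": 0, "y": 0, "z": -0.04, "yaw": 0},
  {"hand": 0.7, "x": 0, "y": 0, "z": -0.03, "yaw": 0},
  {"hand": 0.7, "x": 0, "y": 0, "z": 0, "yaw": 0},
])

```text
clock: 8.8
eef_pos: [605.5, 287.7, 164.1]
eef_rot: [3.135, -0.003, 1.571]
wrist_force: [-0.2, -0.2, -0.5]
finger_gap: 79.9
finger_force: 0.0
```

Emit:
arm_command([
  {"hand": 0.7, "x": -0.028, "y": -0.0137, "z": 0, "yaw": 0},
  {"hand": 0.7, "x": -0.036, "y": -0.0176, "z": 0, "yaw": 0},
  {"hand": 0.7, "x": -0.036, "y": -0.0176, "z": 0, "yaw": 0},
  {"hand": 0.7, "x": -0.036, "y": -0.0176, "z": 0, "yaw": 0},
  {"hand": 0.7, "x": -0.036, "y": -0.0176, "z": 0, "yaw": 0},
  {"hand": 0.7, "x": -0.036, "y": -0.0176, "z": 0, "yaw": 0},
  {"hand": 0.7, "x": -0.036, "y": -0.0176, "z": 0, "yaw": 0},
  {"hand": 0.7, "x": -0.036, "y": -0.0176, "z": 0, "yaw": 0},
  {"hand": 0.7, "x": -0.0083, "y": -0.0039, "z": 0, "yaw": 0},
  {"hand": 0.7, "x": 0, "y": 0, "z": 0, "yaw": 0},
])

```text
clock: 9.8
eef_pos: [462.8, -2.1, 158.7]
eef_rot: [-3.141, -0.0, 1.569]
wrist_force: [-0.5, -0.7, 0.6]
finger_gap: 79.9
finger_force: 0.0
```

```bash
python3 - <<'E'
from h import *
import cv2
s=manip.read_state(); c=get_calibration("wrist"); im=camera("wrist")
t=camera("top"); ct=get_calibration("top")
print(s["eef_pos"],s["eef_rot"],s["finger_gap"])
u,v=map(int,w2px(c,(463.6,-1.1,80))); print(u,v)
a=cv2.resize(im[v-60:v+60,u-60:u+60],None,fx=3,fy=3); b=cv2.resize(t[135:235,180:280],(360,360))
cv2.imwrite("pics/w3.png",np.hstack([a,b])[...,::-1])
E
```

```text
[462.81414399  -2.07959824 158.65415536] [-3.14123768e+00 -5.83295557e-05  1.56875623e+00] 79.8853868698566
281 218
```

View pics/w3.png

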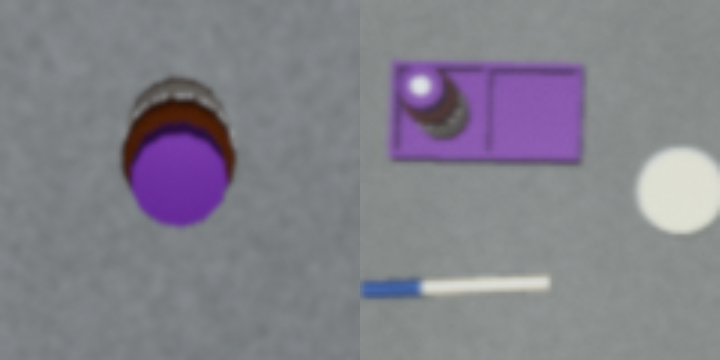

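The plain cap sits at the predicted pixel (about 281,218), and the dotted bottle stands in the left purple bay. Now I'll grasp the second one.

Emit:
arm_command([
  {"hand": 0.7, "x": 0.001, "y": 0.001, "z": 0.02, "yaw": 0},
  {"hand": 0.7, "x": 0, "y": 0, "z": 0.04, "yaw": 0},
  {"hand": 0.7, "x": 0, "y": 0, "z": 0.04, "yaw": 0},
  {"hand": 0.7, "x": 0, "y": 0, "z": 0.025, "yaw": 0},
  {"hand": 0.7, "x": 0, "y": 0, "z": 0.008, "yaw": 0},
  {"hand": 0.7, "x": 0, "y": 0, "z": 0, "yaw": 0},
  {"hand": -1, "x": 0, "y": 0, "z": 0, "yaw": 0},
  {"hand": -1, "x": 0, "y": 0, "z": 0, "yaw": 0},
  {"hand": -1, "x": 0, "y": 0, "z": 0, "yaw": 0},
  {"hand": -1, "x": 0, "y": 0, "z": 0, "yaw": 0},
])

```text
clock: 10.9
eef_pos: [464.5, -0.3, 26.6]
eef_rot: [3.14, 0.0, 1.571]
wrist_force: [-0.8, -0.3, 0.5]
finger_gap: 51.4
finger_force: 0.0
```

Emit:
arm_command([
  {"hand": -1, "x": 0, "y": 0, "z": 0, "yaw": 0},
  {"hand": -1, "x": 0, "y": 0, "z": 0, "yaw": 0},
  {"hand": -1, "x": 0, "y": 0, "z": 0, "yaw": 0},
  {"hand": -1, "x": 0, "y": 0, "z": 0, "yaw": 0},
])

```text
clock: 11.3
eef_pos: [464.3, -0.3, 26.1]
eef_rot: [3.141, 0.0, 1.571]
wrist_force: [-0.2, 0.4, 3.1]
finger_gap: 36.2
finger_force: 15.0
```

Emit:
arm_command([
  {"hand": -1, "x": 0, "y": 0, "z": -0.01, "yaw": 0},
  {"hand": -1, "x": 0, "y": 0, "z": -0.025, "yaw": 0},
  {"hand": -1, "x": 0, "y": 0, "z": -0.03, "yaw": 0},
  {"hand": -1, "x": 0, "y": 0, "z": -0.03, "yaw": 0},
  {"hand": -1, "x": 0, "y": 0, "z": -0.015, "yaw": 0},
  {"hand": -1, "x": 0, "y": 0, "z": 0, "yaw": 0},
])

```text
clock: 11.9
eef_pos: [465.1, -0.3, 138.3]
eef_rot: [3.138, 0.0, 1.571]
wrist_force: [0.6, -0.6, -2.1]
finger_gap: 35.8
finger_force: 15.0
```

Emit:
arm_command([
  {"hand": -1, "x": 0.015, "y": 0.009, "z": 0, "yaw": 0},
  {"hand": -1, "x": 0.03, "y": 0.018, "z": 0, "yaw": 0},
  {"hand": -1, "x": 0.03, "y": 0.019, "z": 0, "yaw": 0},
  {"hand": -1, "x": 0.03, "y": 0.019, "z": 0, "yaw": 0},
  {"hand": -1, "x": 0.03, "y": 0.019, "z": 0, "yaw": 0},
  {"hand": -1, "x": 0.03, "y": 0.018, "z": 0, "yaw": 0},
  {"hand": -1, "x": 0.03, "y": 0.018, "z": 0, "yaw": 0},
  {"hand": -1, "x": 0.02, "y": 0.012, "z": 0, "yaw": 0},
  {"hand": -1, "x": 0.0105, "y": 0.006, "z": 0, "yaw": 0},
  {"hand": -1, "x": 0, "y": 0, "z": 0, "yaw": 0},
])

```text
clock: 12.9
eef_pos: [601.9, 226.2, 134.2]
eef_rot: [-3.14, 0.001, 1.572]
wrist_force: [-0.0, -0.0, -1.1]
finger_gap: 35.2
finger_force: 15.0
```

Emit:
arm_command([
  {"hand": -1, "x": 0, "y": 0, "z": 0.02, "yaw": 0},
  {"hand": -1, "x": 0, "y": 0, "z": 0.03, "yaw": 0},
  {"hand": -1, "x": 0, "y": 0, "z": 0.03, "yaw": 0},
  {"hand": -1, "x": 0, "y": 0, "z": 0.015, "yaw": 0},
  {"hand": -1, "x": 0, "y": 0, "z": 0.006, "yaw": 0},
  {"hand": -1, "x": 0, "y": 0, "z": 0.0025, "yaw": 0},
  {"hand": -1, "x": 0, "y": 0, "z": 0, "yaw": 0},
  {"hand": -1, "x": 0, "y": 0, "z": 0, "yaw": 0},
])

```text
clock: 13.7
eef_pos: [602.8, 225.3, 33.7]
eef_rot: [3.14, -0.001, 1.571]
wrist_force: [-0.4, 0.1, -0.0]
finger_gap: 35.8
finger_force: 15.0
```

Emit:
arm_command([
  {"hand": -1, "x": 0, "y": 0, "z": 0.0025, "yaw": 0},
  {"hand": -1, "x": 0, "y": 0, "z": 0, "yaw": 0},
  {"hand": -1, "x": 0, "y": 0, "z": 0, "yaw": 0},
  {"hand": -1, "x": 0, "y": 0, "z": 0, "yaw": 0},
])

```text
clock: 14.1
eef_pos: [602.3, 225.3, 30.2]
eef_rot: [3.141, -0.0, 1.571]
wrist_force: [-0.1, -0.3, 1.5]
finger_gap: 35.7
finger_force: 15.0
```

Emit:
arm_command([
  {"hand": 0.4, "x": 0, "y": 0, "z": 0, "yaw": 0},
  {"hand": 0.4, "x": 0, "y": 0, "z": 0, "yaw": 0},
  {"hand": 0.4, "x": 0, "y": 0, "z": 0, "yaw": 0},
  {"hand": 0.4, "x": 0, "y": 0, "z": 0, "yaw": 0},
  {"hand": 0.4, "x": 0, "y": 0, "z": 0, "yaw": 0},
  {"hand": 0.4, "x": 0, "y": 0, "z": -0.02, "yaw": 0},
  {"hand": 0.4, "x": 0, "y": 0, "z": -0.04, "yaw": 0},
  {"hand": 0.4, "x": 0, "y": 0, "z": -0.04, "yaw": 0},
  {"hand": 0.4, "x": 0, "y": 0, "z": -0.03, "yaw": 0},
  {"hand": 0.4, "x": 0, "y": 0, "z": 0, "yaw": 0},
])

```text
clock: 15.1
eef_pos: [603.8, 225.7, 164.9]
eef_rot: [3.134, -0.002, 1.571]
wrist_force: [0.2, -0.0, 0.7]
finger_gap: 65.7
finger_force: 0.0
```

Emit:
arm_command([
  {"hand": 0.4, "x": -0.03, "y": -0.013, "z": 0, "yaw": 0},
  {"hand": 0.4, "x": -0.04, "y": -0.017, "z": 0, "yaw": 0},
  {"hand": 0.4, "x": -0.04, "y": -0.017, "z": 0, "yaw": 0},
  {"hand": 0.4, "x": -0.04, "y": -0.017, "z": 0, "yaw": 0},
  {"hand": 0.4, "x": -0.04, "y": -0.017, "z": 0, "yaw": 0},
  {"hand": 0.4, "x": -0.04, "y": -0.017, "z": 0, "yaw": 0},
  {"hand": 0.4, "x": -0.04, "y": -0.017, "z": 0, "yaw": 0},
  {"hand": 0.4, "x": -0.04, "y": -0.017, "z": 0, "yaw": 0},
  {"hand": 0.4, "x": -0.04, "y": -0.017, "z": 0, "yaw": 0},
  {"hand": 0.4, "x": -0.013, "y": -0.0055, "z": 0, "yaw": 0},
])

```text
clock: 16.1
eef_pos: [446.1, -140.3, 159.3]
eef_rot: [-3.141, 0.0, 1.568]
wrist_force: [0.5, 1.0, -0.7]
finger_gap: 65.7
finger_force: 0.0
```

Emit:
arm_command([
  {"hand": 0.4, "x": 0, "y": 0, "z": 0, "yaw": 0},
  {"hand": 0.4, "x": 0, "y": 0, "z": 0, "yaw": 0},
  {"hand": 0.4, "x": 0, "y": 0, "z": 0, "yaw": 0},
])

```text
clock: 16.4
eef_pos: [447.9, -136.9, 159.6]
eef_rot: [-3.141, -0.0, 1.572]
wrist_force: [-0.1, -0.4, -0.2]
finger_gap: 66.0
finger_force: 0.0
```

```bash
python3 - <<'E'
from h import *
import cv2
s=manip.read_state(); c=get_calibration("wrist"); im=camera("wrist")
t=camera("top")
print(s["eef_pos"],s["eef_rot"],s["finger_gap"])
u,v=map(int,w2px(c,(447.9,-137.9,55))); print(u,v)
a=cv2.resize(im[v-60:v+60,u-60:u+60],None,fx=3,fy=3); b=cv2.resize(t[135:235,180:280],(360,360))
cv2.imwrite("pics/w4.png",np.hstack([a,b])[...,::-1])
E
```

```text
[ 447.94970721 -136.91989666  159.64696519] [-3.14120579e+00 -2.99262831e-04  1.57182845e+00] 66.0113726326535
280 212
```

View pics/w4.png

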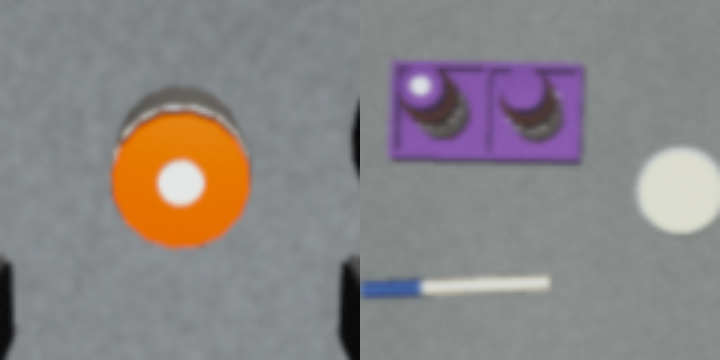

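Both bottles stand in the purple bays. The dotted lid is at (280,213), as predicted. I'll descend to z≈16.5 and grip.

Emit:
arm_command([
  {"hand": 0.4, "x": 0, "y": 0, "z": 0.02, "yaw": 0},
  {"hand": 0.4, "x": 0, "y": 0, "z": 0.04, "yaw": 0},
  {"hand": 0.4, "x": 0, "y": 0, "z": 0.04, "yaw": 0},
  {"hand": 0.4, "x": 0, "y": 0, "z": 0.03, "yaw": 0},
  {"hand": 0.4, "x": 0, "y": 0, "z": 0.013, "yaw": 0},
  {"hand": 0.4, "x": 0, "y": 0, "z": 0, "yaw": 0},
  {"hand": 0.4, "x": 0, "y": 0, "z": 0, "yaw": 0},
  {"hand": -1, "x": 0, "y": 0, "z": 0, "yaw": 0},
  {"hand": -1, "x": 0, "y": 0, "z": 0, "yaw": 0},
  {"hand": -1, "x": 0, "y": 0, "z": 0, "yaw": 0},
])

```text
clock: 17.5
eef_pos: [448.2, -138.0, 17.8]
eef_rot: [3.14, 0.001, 1.571]
wrist_force: [0.8, 0.8, 5.9]
finger_gap: 45.5
finger_force: 15.1
```

Emit:
arm_command([
  {"hand": -1, "x": 0, "y": 0, "z": 0, "yaw": 0},
  {"hand": -1, "x": 0, "y": 0, "z": 0, "yaw": 0},
  {"hand": -1, "x": 0, "y": 0, "z": 0, "yaw": 0},
])

```text
clock: 17.8
eef_pos: [448.1, -138.0, 17.7]
eef_rot: [3.14, 0.0, 1.571]
wrist_force: [-1.1, 1.1, 7.6]
finger_gap: 45.6
finger_force: 15.0
```

Emit:
arm_command([
  {"hand": -1, "x": 0, "y": 0, "z": -0.01, "yaw": 0},
  {"hand": -1, "x": 0, "y": 0, "z": -0.03, "yaw": 0},
  {"hand": -1, "x": 0, "y": 0, "z": -0.03, "yaw": 0},
  {"hand": -1, "x": 0, "y": 0, "z": -0.03, "yaw": 0},
  {"hand": -1, "x": 0, "y": 0, "z": 0, "yaw": 0},
  {"hand": -1, "x": 0, "y": 0, "z": 0, "yaw": 0},
])

```text
clock: 18.4
eef_pos: [447.7, -137.8, 117.4]
eef_rot: [3.141, 0.0, 1.571]
wrist_force: [-0.3, -0.8, -1.2]
finger_gap: 45.9
finger_force: 15.0
```

Emit:
arm_command([
  {"hand": -1, "x": -0.008, "y": 0.012, "z": 0, "yaw": 0},
  {"hand": -1, "x": -0.014, "y": 0.02, "z": 0, "yaw": 0},
  {"hand": -1, "x": -0.014, "y": 0.02, "z": 0, "yaw": 0},
  {"hand": -1, "x": -0.014, "y": 0.02, "z": 0, "yaw": 0},
  {"hand": -1, "x": -0.014, "y": 0.02, "z": 0, "yaw": 0},
  {"hand": -1, "x": -0.014, "y": 0.02, "z": 0, "yaw": 0},
  {"hand": -1, "x": -0.012, "y": 0.018, "z": 0, "yaw": 0},
  {"hand": -1, "x": -0.0077, "y": 0.0106, "z": 0, "yaw": 0},
  {"hand": -1, "x": 0, "y": 0, "z": 0, "yaw": 0},
  {"hand": -1, "x": 0, "y": 0, "z": 0, "yaw": 0},
])

```text
clock: 19.4
eef_pos: [587.5, -235.1, 115.6]
eef_rot: [-3.139, -0.001, 1.571]
wrist_force: [-0.1, 0.8, -1.8]
finger_gap: 45.9
finger_force: 15.0
```

Emit:
arm_command([
  {"hand": -1, "x": 0, "y": 0, "z": 0.02, "yaw": 0},
  {"hand": -1, "x": 0, "y": 0, "z": 0.03, "yaw": 0},
  {"hand": -1, "x": 0, "y": 0, "z": 0.025, "yaw": 0},
  {"hand": -1, "x": 0, "y": 0, "z": 0.012, "yaw": 0},
  {"hand": -1, "x": 0, "y": 0, "z": 0.006, "yaw": 0},
  {"hand": -1, "x": 0, "y": 0, "z": 0, "yaw": 0},
  {"hand": -1, "x": 0, "y": 0, "z": 0, "yaw": 0},
  {"hand": -1, "x": 0, "y": 0, "z": 0, "yaw": 0},
])

```text
clock: 20.2
eef_pos: [588.8, -235.7, 25.1]
eef_rot: [3.14, 0.001, 1.571]
wrist_force: [-0.0, -0.1, -0.5]
finger_gap: 45.5
finger_force: 15.0
```

Emit:
arm_command([
  {"hand": -1, "x": 0, "y": 0, "z": 0.0025, "yaw": 0},
  {"hand": -1, "x": 0, "y": 0, "z": 0.001, "yaw": 0},
  {"hand": -1, "x": 0, "y": 0, "z": 0, "yaw": 0},
  {"hand": -1, "x": 0, "y": 0, "z": 0, "yaw": 0},
])

```text
clock: 20.6
eef_pos: [588.7, -235.6, 21.7]
eef_rot: [3.141, 0.001, 1.571]
wrist_force: [-2.7, 0.4, 9.3]
finger_gap: 45.8
finger_force: 15.0
```

Emit:
arm_command([
  {"hand": 0.5, "x": 0, "y": 0, "z": -0.0005, "yaw": 0},
  {"hand": 0.5, "x": 0, "y": 0, "z": 0, "yaw": 0},
  {"hand": 0.5, "x": 0, "y": 0, "z": 0, "yaw": 0},
  {"hand": 0.5, "x": 0, "y": 0, "z": 0, "yaw": 0},
  {"hand": 0.5, "x": 0, "y": 0, "z": -0.02, "yaw": 0},
  {"hand": 0.5, "x": 0, "y": 0, "z": -0.04, "yaw": 0},
  {"hand": 0.5, "x": 0, "y": 0, "z": -0.04, "yaw": 0},
  {"hand": 0.5, "x": 0, "y": 0, "z": -0.03, "yaw": 0},
  {"hand": 0.5, "x": 0, "y": 0, "z": 0, "yaw": 0},
])

```text
clock: 21.5
eef_pos: [589.8, -236.2, 155.7]
eef_rot: [3.135, 0.003, 1.571]
wrist_force: [0.4, 0.0, 0.5]
finger_gap: 70.3
finger_force: 0.0
```

Emit:
arm_command([
  {"hand": 0.5, "x": -0.006, "y": -0.02, "z": 0, "yaw": 0},
  {"hand": 0.5, "x": -0.01, "y": -0.034, "z": 0, "yaw": 0},
  {"hand": 0.5, "x": -0.01, "y": -0.034, "z": 0, "yaw": 0},
  {"hand": 0.5, "x": -0.01, "y": -0.034, "z": 0, "yaw": 0},
  {"hand": 0.5, "x": -0.01, "y": -0.034, "z": 0, "yaw": 0},
  {"hand": 0.5, "x": -0.0053, "y": -0.0163, "z": 0, "yaw": 0},
  {"hand": 0.5, "x": 0, "y": 0, "z": 0, "yaw": 0},
  {"hand": 0.5, "x": 0, "y": 0, "z": 0, "yaw": 0},
  {"hand": 0.5, "x": 0, "y": 0, "z": 0, "yaw": 0},
])

```text
clock: 22.4
eef_pos: [417.0, -286.5, 150.7]
eef_rot: [3.142, -0.0, 1.572]
wrist_force: [0.7, 0.3, -0.5]
finger_gap: 70.9
finger_force: 0.0
```

```bash
python3 - <<'E'
from h import *
import cv2
s=manip.read_state(); c=get_calibration("wrist"); im=camera("wrist")
t=camera("top")
print(s["eef_pos"],s["eef_rot"],s["finger_gap"])
u,v=map(int,w2px(c,(416.4,-286.9,55))); print(u,v)
a=cv2.resize(im[v-60:v+60,u-60:u+60],None,fx=3,fy=3); b=cv2.resize(t[120:220,380:480],(360,360))
cv2.imwrite("pics/w5.png",np.hstack([a,b])[...,::-1])
E
```

```text
[ 416.99481133 -286.49884128  150.70850145] [ 3.14157901e+00 -1.52390373e-04  1.57162954e+00] 70.91529874487384
279 214
```

View pics/w5.png

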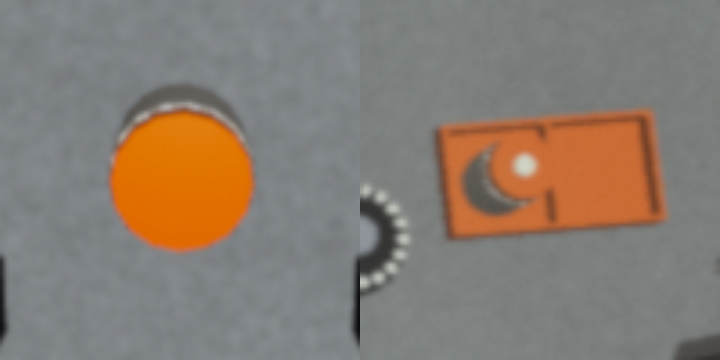

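The dotted jar stands in the left orange bay, and the plain lid is centred at the predicted (279,214).

Emit:
arm_command([
  {"hand": 0.5, "x": 0, "y": 0, "z": 0.02, "yaw": 0},
  {"hand": 0.5, "x": 0, "y": 0, "z": 0.04, "yaw": 0},
  {"hand": 0.5, "x": 0, "y": 0, "z": 0.04, "yaw": 0},
  {"hand": 0.5, "x": 0, "y": 0, "z": 0.024, "yaw": 0},
  {"hand": 0.5, "x": 0, "y": 0, "z": 0.009, "yaw": 0},
  {"hand": 0.5, "x": 0, "y": 0, "z": 0, "yaw": 0},
  {"hand": 0.5, "x": 0, "y": 0, "z": 0, "yaw": 0},
  {"hand": -1, "x": 0, "y": 0, "z": 0, "yaw": 0},
  {"hand": -1, "x": 0, "y": 0, "z": 0, "yaw": 0},
  {"hand": -1, "x": 0, "y": 0, "z": 0, "yaw": 0},
])

```text
clock: 23.5
eef_pos: [416.3, -287.0, 18.6]
eef_rot: [3.141, 0.001, 1.571]
wrist_force: [-0.0, -0.1, 0.1]
finger_gap: 49.4
finger_force: 0.0
```

Emit:
arm_command([
  {"hand": -1, "x": 0, "y": 0, "z": 0, "yaw": 0},
  {"hand": -1, "x": 0, "y": 0, "z": 0, "yaw": 0},
  {"hand": -1, "x": 0, "y": 0, "z": 0, "yaw": 0},
])

```text
clock: 23.8
eef_pos: [416.3, -287.0, 18.5]
eef_rot: [3.141, 0.0, 1.571]
wrist_force: [-0.0, 0.2, 6.3]
finger_gap: 45.8
finger_force: 15.0
```

Emit:
arm_command([
  {"hand": -1, "x": 0, "y": 0, "z": -0.01, "yaw": 0},
  {"hand": -1, "x": 0, "y": 0, "z": -0.03, "yaw": 0},
  {"hand": -1, "x": 0, "y": 0, "z": -0.03, "yaw": 0},
  {"hand": -1, "x": 0, "y": 0, "z": -0.03, "yaw": 0},
  {"hand": -1, "x": 0, "y": 0, "z": 0, "yaw": 0},
  {"hand": -1, "x": 0, "y": 0, "z": 0, "yaw": 0},
])

```text
clock: 24.4
eef_pos: [416.0, -286.8, 118.2]
eef_rot: [3.141, 0.0, 1.571]
wrist_force: [0.5, 0.4, -1.3]
finger_gap: 45.7
finger_force: 15.0
```

Emit:
arm_command([
  {"hand": -1, "x": -0.002, "y": 0.015, "z": 0, "yaw": 0},
  {"hand": -1, "x": -0.003, "y": 0.026, "z": 0, "yaw": 0},
  {"hand": -1, "x": -0.003, "y": 0.026, "z": 0, "yaw": 0},
  {"hand": -1, "x": -0.003, "y": 0.026, "z": 0, "yaw": 0},
  {"hand": -1, "x": -0.003, "y": 0.026, "z": 0, "yaw": 0},
  {"hand": -1, "x": -0.002, "y": 0.026, "z": 0, "yaw": 0},
  {"hand": -1, "x": -0.0015, "y": 0.02, "z": 0, "yaw": 0},
  {"hand": -1, "x": -0.001, "y": 0.0126, "z": 0, "yaw": 0},
  {"hand": -1, "x": 0, "y": 0, "z": 0, "yaw": 0},
  {"hand": -1, "x": 0, "y": 0, "z": 0, "yaw": 0},
])

```text
clock: 25.4
eef_pos: [592.8, -305.0, 116.5]
eef_rot: [-3.139, -0.001, 1.571]
wrist_force: [0.1, 0.0, -0.7]
finger_gap: 45.4
finger_force: 15.0
```

Emit:
arm_command([
  {"hand": -1, "x": 0, "y": 0, "z": 0.02, "yaw": 0},
  {"hand": -1, "x": 0, "y": 0, "z": 0.03, "yaw": 0},
  {"hand": -1, "x": 0, "y": 0, "z": 0.025, "yaw": 0},
  {"hand": -1, "x": 0, "y": 0, "z": 0.012, "yaw": 0},
  {"hand": -1, "x": 0, "y": 0, "z": 0.006, "yaw": 0},
  {"hand": -1, "x": 0, "y": 0, "z": 0.001, "yaw": 0},
  {"hand": -1, "x": 0, "y": 0, "z": 0, "yaw": 0},
  {"hand": -1, "x": 0, "y": 0, "z": 0, "yaw": 0},
])

```text
clock: 26.2
eef_pos: [594.0, -305.6, 25.2]
eef_rot: [3.14, 0.001, 1.571]
wrist_force: [0.5, 0.5, -0.4]
finger_gap: 46.0
finger_force: 15.0
```

Emit:
arm_command([
  {"hand": -1, "x": 0, "y": 0, "z": 0.002, "yaw": 0},
  {"hand": -1, "x": 0, "y": 0, "z": 0.0005, "yaw": 0},
  {"hand": -1, "x": 0, "y": 0, "z": 0, "yaw": 0},
  {"hand": -1, "x": 0, "y": 0, "z": 0, "yaw": 0},
])

```text
clock: 26.6
eef_pos: [594.0, -305.5, 22.5]
eef_rot: [3.14, 0.001, 1.571]
wrist_force: [-1.6, 0.8, 4.7]
finger_gap: 45.8
finger_force: 15.0
```

Emit:
arm_command([
  {"hand": 0.6, "x": 0, "y": 0, "z": 0, "yaw": 0},
  {"hand": 0.6, "x": 0, "y": 0, "z": 0, "yaw": 0},
  {"hand": 0.6, "x": 0, "y": 0, "z": 0, "yaw": 0},
  {"hand": 0.6, "x": 0, "y": 0, "z": 0, "yaw": 0},
  {"hand": 0.6, "x": 0, "y": 0, "z": -0.02, "yaw": 0},
  {"hand": 0.6, "x": 0, "y": 0, "z": -0.04, "yaw": 0},
  {"hand": 0.6, "x": 0, "y": 0, "z": -0.04, "yaw": 0},
  {"hand": 0.6, "x": 0, "y": 0, "z": -0.03, "yaw": 0},
  {"hand": 0.6, "x": 0, "y": 0, "z": 0, "yaw": 0},
])

```text
clock: 27.5
eef_pos: [595.1, -306.1, 156.6]
eef_rot: [3.135, 0.004, 1.571]
wrist_force: [-0.8, -0.6, -0.5]
finger_gap: 75.3
finger_force: 0.0
```

Emit:
arm_command([
  {"hand": 0.6, "x": 0.02, "y": -0.007, "z": 0, "yaw": 0},
  {"hand": 0.6, "x": 0.04, "y": -0.014, "z": 0, "yaw": 0},
  {"hand": 0.6, "x": 0.04, "y": -0.014, "z": 0, "yaw": 0},
  {"hand": 0.6, "x": 0.04, "y": -0.014, "z": 0, "yaw": 0},
  {"hand": 0.6, "x": 0.04, "y": -0.014, "z": 0, "yaw": 0},
  {"hand": 0.6, "x": 0.04, "y": -0.014, "z": 0, "yaw": 0},
  {"hand": 0.6, "x": 0.04, "y": -0.014, "z": 0, "yaw": 0},
  {"hand": 0.6, "x": 0.04, "y": -0.014, "z": 0, "yaw": 0},
  {"hand": 0.6, "x": 0.04, "y": -0.014, "z": 0, "yaw": 0},
  {"hand": 0.6, "x": 0.04, "y": -0.014, "z": 0, "yaw": 0},
])

```text
clock: 28.5
eef_pos: [459.5, 76.1, 150.8]
eef_rot: [-3.141, 0.0, 1.571]
wrist_force: [0.9, 0.7, 0.9]
finger_gap: 75.2
finger_force: 0.0
```

Emit:
arm_command([
  {"hand": 0.7, "x": 0.04, "y": -0.014, "z": 0, "yaw": 0},
  {"hand": 0.7, "x": 0.04, "y": -0.014, "z": 0, "yaw": 0},
  {"hand": 0.7, "x": 0.04, "y": -0.014, "z": 0, "yaw": 0},
  {"hand": 0.7, "x": 0.04, "y": -0.014, "z": 0, "yaw": 0},
  {"hand": 0.7, "x": 0.04, "y": -0.013, "z": 0, "yaw": 0},
  {"hand": 0.7, "x": 0.001, "y": 0, "z": 0, "yaw": 0},
  {"hand": 0.7, "x": 0, "y": 0, "z": 0, "yaw": 0.14},
  {"hand": 0.7, "x": 0, "y": 0, "z": 0, "yaw": 0.14},
  {"hand": 0.7, "x": 0, "y": 0, "z": 0, "yaw": 0.14},
  {"hand": 0.7, "x": 0, "y": 0, "z": 0, "yaw": 0},
])

```text
clock: 29.5
eef_pos: [391.6, 275.1, 150.8]
eef_rot: [-3.141, 0.001, 1.148]
wrist_force: [0.3, -0.1, 0.3]
finger_gap: 79.8
finger_force: 0.0
```

```bash
python3 - <<'E'
from h import *
import cv2
s=manip.read_state(); c=get_calibration("wrist"); im=camera("wrist")
t=camera("top")
print(s["eef_pos"],s["eef_rot"],s["finger_gap"])
u,v=map(int,w2px(c,(392.1,275.3,50))); print(u,v); np.save("w6.npy",c)
a=cv2.resize(im[v-60:v+60,u-60:u+60],None,fx=4,fy=4); b=cv2.resize(t[120:220,380:480],(320,480)) 
cv2.imwrite("pics/w6.png",np.hstack([a,b[:,:]])[...,::-1])
E
```

```text
[391.58476678 275.07844221 150.83035293] [-3.14111584e+00  8.22160964e-04  1.14809330e+00] 79.77813068646589
280 211
```

View pics/w6.png

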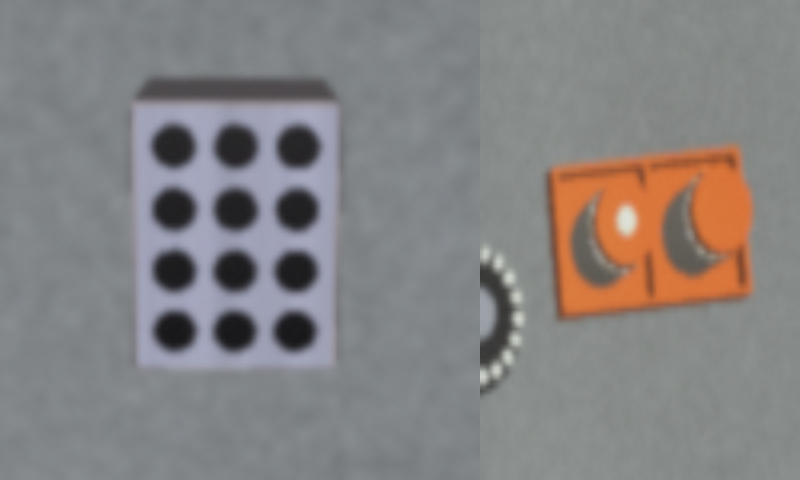

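The block is aligned with the gripper, its centre at about (279,210). Both jars stand in the orange tray.

Emit:
arm_command([
  {"hand": 0.7, "x": 0.0005, "y": -0.0005, "z": 0.02, "yaw": 0},
  {"hand": 0.7, "x": 0, "y": 0, "z": 0.04, "yaw": 0},
  {"hand": 0.7, "x": 0, "y": 0, "z": 0.04, "yaw": 0},
  {"hand": 0.7, "x": 0, "y": 0, "z": 0.024, "yaw": 0},
  {"hand": 0.7, "x": 0, "y": 0, "z": 0.009, "yaw": 0},
  {"hand": 0.7, "x": 0, "y": 0, "z": 0, "yaw": 0},
  {"hand": 0.7, "x": 0, "y": 0, "z": 0, "yaw": 0},
  {"hand": -1, "x": 0, "y": 0, "z": 0, "yaw": 0},
  {"hand": -1, "x": 0, "y": 0, "z": 0, "yaw": 0},
  {"hand": -1, "x": 0, "y": 0, "z": 0, "yaw": 0},
], newtons=30)

```text
clock: 30.6
eef_pos: [391.6, 276.6, 19.1]
eef_rot: [3.141, -0.001, 1.151]
wrist_force: [-0.1, 0.5, -0.2]
finger_gap: 59.3
finger_force: 0.0
```

Emit:
arm_command([
  {"hand": -1, "x": 0, "y": 0, "z": 0, "yaw": 0},
  {"hand": -1, "x": 0, "y": 0, "z": 0, "yaw": 0},
  {"hand": -1, "x": 0, "y": 0, "z": 0, "yaw": 0},
  {"hand": -1, "x": 0, "y": 0, "z": 0, "yaw": 0},
])

```text
clock: 31.0
eef_pos: [391.5, 276.4, 18.7]
eef_rot: [3.141, -0.0, 1.151]
wrist_force: [-1.5, -1.5, 5.6]
finger_gap: 47.7
finger_force: 30.0
```

Emit:
arm_command([
  {"hand": -1, "x": 0, "y": 0, "z": -0.01, "yaw": 0},
  {"hand": -1, "x": 0, "y": 0, "z": -0.03, "yaw": 0},
  {"hand": -1, "x": 0, "y": 0, "z": -0.03, "yaw": 0},
  {"hand": -1, "x": 0, "y": 0, "z": -0.03, "yaw": 0},
  {"hand": -1, "x": 0, "y": 0, "z": -0.01, "yaw": 0},
  {"hand": -1, "x": 0, "y": 0, "z": 0, "yaw": -0.12},
  {"hand": -1, "x": 0, "y": 0, "z": 0, "yaw": -0.12},
  {"hand": -1, "x": 0, "y": 0, "z": 0, "yaw": -0.12},
  {"hand": -1, "x": 0, "y": 0, "z": 0, "yaw": -0.11},
  {"hand": -1, "x": 0, "y": 0, "z": 0, "yaw": 0},
])

```text
clock: 32.0
eef_pos: [390.9, 276.1, 127.6]
eef_rot: [-3.14, 0.001, 1.623]
wrist_force: [0.4, -0.5, -3.1]
finger_gap: 47.8
finger_force: 30.0
```

Emit:
arm_command([
  {"hand": -1, "x": -0.02, "y": 0.017, "z": 0, "yaw": 0},
  {"hand": -1, "x": -0.035, "y": 0.029, "z": 0, "yaw": 0},
  {"hand": -1, "x": -0.036, "y": 0.03, "z": 0, "yaw": 0},
  {"hand": -1, "x": -0.036, "y": 0.03, "z": 0, "yaw": 0},
  {"hand": -1, "x": -0.036, "y": 0.03, "z": 0, "yaw": 0},
  {"hand": -1, "x": -0.036, "y": 0.03, "z": 0, "yaw": 0},
  {"hand": -1, "x": -0.036, "y": 0.03, "z": 0, "yaw": 0},
  {"hand": -1, "x": -0.03, "y": 0.025, "z": 0, "yaw": 0},
  {"hand": -1, "x": -0.02, "y": 0.017, "z": 0, "yaw": 0},
  {"hand": -1, "x": -0.011, "y": 0.0095, "z": 0, "yaw": 0},
])

```text
clock: 33.0
eef_pos: [654.0, -8.9, 127.1]
eef_rot: [-3.14, -0.0, 1.615]
wrist_force: [-1.2, 0.7, -2.7]
finger_gap: 47.7
finger_force: 30.0
```

Emit:
arm_command([
  {"hand": -1, "x": 0, "y": 0, "z": 0, "yaw": 0},
  {"hand": -1, "x": 0, "y": 0, "z": 0, "yaw": 0},
  {"hand": -1, "x": 0, "y": 0, "z": 0, "yaw": 0},
])

```text
clock: 33.3
eef_pos: [652.7, -6.0, 128.3]
eef_rot: [-3.141, -0.0, 1.621]
wrist_force: [0.2, -0.0, -2.1]
finger_gap: 47.6
finger_force: 30.0
```

```bash
python3 - <<'E'
from h import *
import cv2
c=get_calibration("wrist"); im=camera("wrist"); s=manip.read_state()
print(s["eef_pos"],s["eef_rot"],s["finger_gap"]); print(w2px(c,(653.3,-7.4,16)))
p=s["eef_pos"][:2]; a=np.radians(92.9); ex=np.array([np.cos(a),np.sin(a)]); ey=np.array([ex[1],-ex[0]])
for i in (-48,48):
  for j in (-40,40): print(i,j,w2px(c,[*(np.array([653.3,-7.4])+i*ex+j*ey),16]).round())
cv2.imwrite("pics/w7.png",im[...,::-1])
E
```

```text
[652.83864686  -6.00143983 128.4808615 ] [-3.14135680e+00 -1.13446662e-04  1.62093820e+00] 47.518725186525366
[280.70036211 211.60634099]
-48 -40 [240. 259.]
-48 40 [321. 259.]
48 -40 [237. 161.]
48 40 [324. 161.]
```

View pics/w7.png

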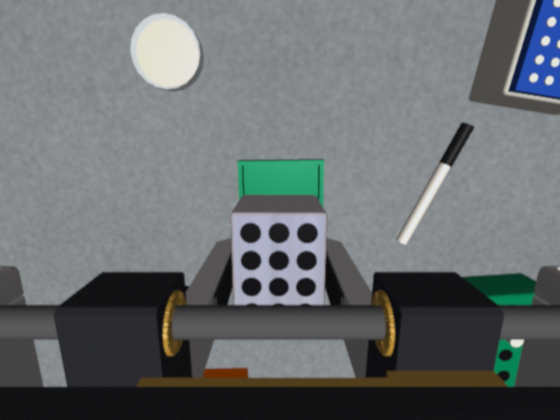

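The tray's far corners at (238,160) and (324,160) match the prediction, and the block is square to it. Lowering now.

Emit:
arm_command([
  {"hand": -1, "x": -0.001, "y": 0.0005, "z": 0.02, "yaw": 0},
  {"hand": -1, "x": 0, "y": 0, "z": 0.03, "yaw": 0},
  {"hand": -1, "x": 0, "y": 0, "z": 0.03, "yaw": 0},
  {"hand": -1, "x": 0, "y": 0, "z": 0.015, "yaw": 0},
  {"hand": -1, "x": 0, "y": 0, "z": 0.007, "yaw": 0},
  {"hand": -1, "x": 0, "y": 0, "z": 0.002, "yaw": 0},
  {"hand": -1, "x": 0, "y": 0, "z": 0, "yaw": 0},
  {"hand": -1, "x": 0, "y": 0, "z": 0, "yaw": 0},
  {"hand": -1, "x": 0, "y": 0, "z": 0, "yaw": 0},
])

```text
clock: 34.25
eef_pos: [654.3, -7.9, 25.5]
eef_rot: [3.14, 0.0, 1.621]
wrist_force: [0.3, 0.7, -3.0]
finger_gap: 48.0
finger_force: 30.0
```

Emit:
arm_command([
  {"hand": -1, "x": 0, "y": 0, "z": 0.0015, "yaw": 0},
  {"hand": -1, "x": 0, "y": 0, "z": 0.001, "yaw": 0},
  {"hand": -1, "x": 0, "y": 0, "z": 0, "yaw": 0},
  {"hand": -1, "x": 0, "y": 0, "z": 0, "yaw": 0},
])

```text
clock: 34.65
eef_pos: [654.1, -7.9, 22.8]
eef_rot: [3.141, 0.0, 1.621]
wrist_force: [-3.8, -0.6, 5.5]
finger_gap: 48.0
finger_force: 30.0
```

Contact with the tray floor. I'll release, retreat and move back out of the top camera's view.

Emit:
arm_command([
  {"hand": 0.6, "x": 0, "y": 0, "z": 0, "yaw": 0},
  {"hand": 0.6, "x": 0, "y": 0, "z": 0, "yaw": 0},
  {"hand": 0.6, "x": 0, "y": 0, "z": 0, "yaw": 0},
  {"hand": 0.6, "x": 0, "y": 0, "z": 0, "yaw": 0},
  {"hand": 0.6, "x": 0, "y": 0, "z": -0.02, "yaw": 0},
  {"hand": 0.6, "x": 0, "y": 0, "z": -0.04, "yaw": 0},
  {"hand": 0.6, "x": 0, "y": 0, "z": -0.04, "yaw": 0},
  {"hand": 0.6, "x": 0, "y": 0, "z": -0.04, "yaw": 0},
  {"hand": 0.6, "x": 0, "y": 0, "z": -0.03, "yaw": 0},
  {"hand": 0.6, "x": 0, "y": 0, "z": 0, "yaw": 0},
])

```text
clock: 35.65
eef_pos: [655.4, -7.9, 197.0]
eef_rot: [3.134, 0.001, 1.621]
wrist_force: [-0.1, -0.5, -0.2]
finger_gap: 75.2
finger_force: 0.0
```

Emit:
arm_command([
  {"hand": 0.6, "x": 0, "y": -0.03, "z": 0, "yaw": 0},
  {"hand": 0.6, "x": 0, "y": -0.04, "z": 0, "yaw": 0},
  {"hand": 0.6, "x": 0, "y": -0.04, "z": 0, "yaw": 0},
  {"hand": 0.6, "x": 0, "y": -0.04, "z": 0, "yaw": 0},
  {"hand": 0.6, "x": 0, "y": -0.04, "z": 0, "yaw": 0},
  {"hand": 0.6, "x": 0, "y": -0.04, "z": 0, "yaw": 0},
  {"hand": 0.6, "x": 0, "y": -0.04, "z": 0, "yaw": 0},
  {"hand": 0.6, "x": 0, "y": 0, "z": 0, "yaw": 0},
  {"hand": 0.6, "x": 0, "y": 0, "z": 0, "yaw": 0},
])

```text
clock: 36.55
eef_pos: [384.2, -21.4, 192.0]
eef_rot: [3.141, 0.0, 1.62]
wrist_force: [-0.4, -0.2, 0.2]
finger_gap: 74.8
finger_force: 0.0
```

```bash
python3 - <<'E'
from h import *
import cv2
t=camera("top"); s=camera("scene")
a=cv2.resize(t[110:230,170:490],(800,300)); b=cv2.resize(s[120:300,50:410],(600,300)); b=np.hstack([b,np.zeros((300,200,3),np.uint8)])
cv2.imwrite("pics/end.png",np.vstack([a,b])[...,::-1])
E
```

```text
(no output)
```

View pics/end.png

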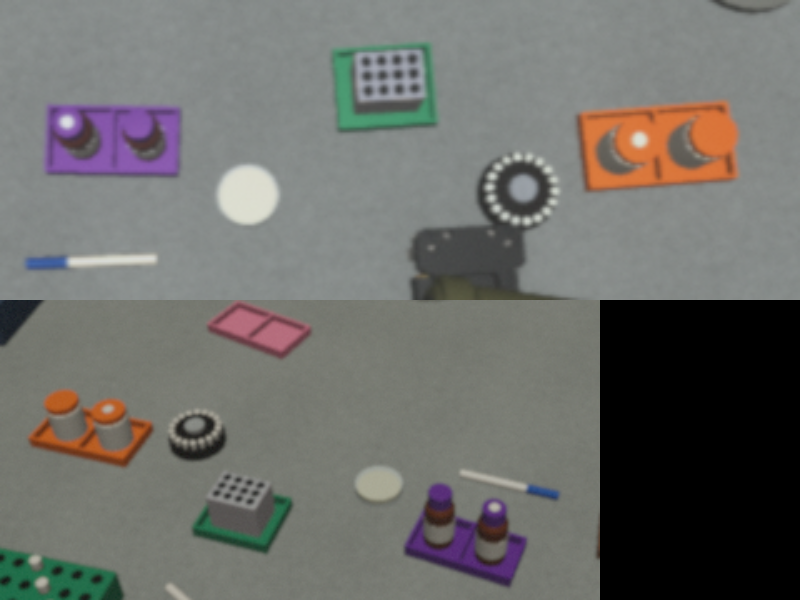

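All five stand upright in their bays, the block is flat with its holes up, and the rotor and dish haven't moved.

```bash
python3 -c "from cell import manip; print(manip.sign_off())"
```

```text
the job is handed in; nothing more can be done
None
```

I handed the job in at about 37 s on the robot's clock: both bottles are in the purple tray, both jars in the orange tray, the block is flat in the green tray with its holes up, and the rotor and dish are where they were.

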